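Clamp the pump casting in its bench fixture

ROBOT

A 6-joint arm with a two-finger parallel gripper is mounted at the origin on the work surface. World frame = base frame: x ahead of the robot, y to its left, z up, the work surface at z = 0. Lengths are in m, angles in rad, forces in N, time in s.
With the tool pointing down it reaches from about 0.275 to 0.825 m from the base axis. Payload 5.2 kg.
Tool frame: the origin (TCP) lies on the centre line of the jaws, within the pads' length; the fingertips stand 8 mm ahead of it and the grasp point (between the pads) lies 11 mm behind it; z points along the fingers, y is the direction in which the jaws open and shut (so a half turn about z gives the same grasp; the last joint's range is limited). The gripper opens to 93 mm and grips with 3 to 60 N. Pads are 15 mm wide; open, the fingers measure 128 mm over their backs; the gripper's body (75 mm by 188 mm) begins 65 mm behind the grasp point.
Start: joints at [-1.507, 0.259, 1.535, -0, 1.348, -0.203], TCP at [0.145, -0.531, 0.227] pointing down, gripper open.
Joint ranges: [-3.14, 3.14], [-0.91, 2.08], [0.19, 2.58], [-1.22, 4.36], [0.22, 2.71], [-3.12, 3.12]. Speed limits (rad/s): [2.57, 2.57, 3.14, 3.14, 3.14, 3.14].

INTERFACE

Orientations are given as a rotation vector (axis times angle).
In Python, from rig import robot gives the robot as it stands.
- The arm moves only by the shell command python3 -m pendant 'ROWS' [FORCE]. ROWS is JSON, a list of rows, each a list of 5 numbers: the closure in counts, from 0 (fully open) to 255 (shut), then the shift along the tool's x, y, z in units of 25 mm (1.0 is 25 mm), then the turn about the tool's z in units of 5 degrees (1.0 is 5 degrees). In form: [[fingers, tx, ty, tz, twist], ...]. A call has 1 to 8 rows; each row shifts and turns the commanded pose from where the row before left it, along the tool's axes as they then stand; what a row does not reach is not made up. A row lasts 1/10 s, in which the tool goes at most 50 mm and 8.59 degrees, less where a joint would pass 70% of its speed; a pose out of reach is approached as far as the arm can. A call is refused whole if a number of a shift passes 1 or a number of a turn 1, either way. A call with a gripper value outside its range is refused whole. The fingers move at their own pace and stop on an object; FORCE is the grip in N (left out, the last holds). Time passes only in rows, so rows that do not move let the fingers close. It gives the time, the measured TCP pose, the force and the opening at its end, in the units of the state.
- robot.read_state(): the state, without advancing time (a new reading comes with each control period).
- robot.snapshot(name): name is "scene" or "top"; returns the picture (400x640x3 uint8, blue, green, red); there is no depth.
- robot.camera_model(name): a dict with "fx", "fy", "cx", "cy" (pixels), "extrinsics" (4x4, takes a point from camera to world coordinates). Camera axes: x right, y down, z forward; pixel columns grow to the right and rows downward; lengths in m; the calibration is good to about 2 mm. A picture is of the moment at which its call begins. camera_model takes no time and is no camera call.
- robot.close_job(): hands the job in, once; it reports no verdict.
Trained networks look in the newest picture that a camera, given by its name, has taken for a name from the list of things; names that differ only in an ending like _2 or _b are one class to them, and where a whole thing is asked for, a point or a joint stands for the part that bears it (a point fixed in the world has none). Each returns a list of dicts, best first, with "p" (0 to 1); they miss things now and then, are a little off and sometimes report something else, mostly with a low value. They report only what shows in the picture. A call takes as long as a camera call. They do not tell look-alikes from the thing itself.
- robot.find_in(camera, thing): "centre" ([x, y, z] in m, in world coordinates, good to about 4 mm: the middle of the surface that is visible of it).
- robot.silhouettes(camera, thing): "pixels" (400x640 bool, what is visible of it).
- robot.place_of(camera, thing): "centre" ([x, y, z] in m, in world coordinates, good to about 4 mm: a listed point, or the origin of a listed thing).
The state is a dict: "time_s": time; "joint_positions": joint angles; "qd": joint speeds; "joint_torque": joint torques, N m; "tcp_pos": TCP position; "orientation": TCP orientation; "wrist_force": force on the tool from outside, world axes, zero at the start; "moment": the same for the moment, N m; "opening": finger opening in m.
Only numpy, scipy, OpenCV 4.12 (cv2) and the standard library are available. Lean on these libraries where they do the work, as an engineer would, in place of code of your own. Each camera call takes 0.05 s, during which the arm holds its last target. There are 200 camera calls.

TASK

Clamp the aluminium pump casting in its bench fixture: with the lever still up, push the blue clamp strap round with the outside of a finger until it is against its stop over the casting, then push the red cam lever fully down with a fingertip so that the pad presses on the casting. Only push, never forcing the clamp: leave the casting seated between its dowels and do not disturb the loose things around it. Then take the hand away.

Things in the scene. Friction and masses are not known exactly. Their poses are not given: they have to be found in the camera images.
- fixture: steel tooling plate fixed on the bench, 200 (own x) x 240 (own y) x 18 mm thick, origin at the centre of its underside, z up. The pump body sits on it at own (0, +45 mm); the clamp's guide body (dark flange 66 x 56 x 10 mm, barrel 42 mm diameter, top 63 mm above the bench) stands at own (0, -55 mm). Eight dowels, 10 mm diameter, 16 mm tall, stand round the pump body's flange
- strap_swing (a joint): turn of the clamp strap about the vertical axis through strap_pivot, rad: 0 = over the pump body, against its stop, strap pointing along the plate's own +y; positive = swung away, anticlockwise seen from above (at 1.57 it points along the plate's own -x); end stops at 0 and 1.8. The cam lever turns with it and always points the opposite way from the strap. Stays where it is left; friction 0.15 N m (about 2 N of push 70 mm from the pivot)
- strap_pivot (a point): point on the strap's vertical turning axis at mid-height of the released strap, 85 mm above the bench
- strap_end (a point): point inside the blue strap at its mid-height, above the rubber pad, 100 mm from the turning axis; 84 to 85 mm above the bench while released. The strap is a straight bar 28 mm wide and 22 mm high (74 to 96 mm above the bench when released), with upright sides, round end 121 mm from the axis, round hub 38 mm diameter; an adjusting screw 8 mm in radius stands up to 114 mm above the bench over the pad
- cam_lever (a joint): angle of the cam lever, rad: 0 = released, lever rising at 62 degrees above level away from the strap; grows as it is pushed down and away from the strap; 1.0 = fully down on its stop, 5 degrees above level. Friction only (0.3 N m), so it stays where it is left; about 3 to 6 N near its end push it. Pushing it down lowers the strap and the pad in proportion, by 6.5 mm in all
- lever_pivot (a point): centre of the lever's level hinge pin, on the strap's turning axis, 109 mm above the bench
- lever_press (a point): point on the middle of the upper face of the lever's red grip, 105 mm from the hinge pin (the face lies 6 mm off the line through the pin). The grip is a bar 26 mm wide, 12 mm thick, from 51 to 125 mm from the pin; the steel fork joins it to the pin. The whole upper face is free for a fingertip
- pad: black rubber pad, 20 mm diameter, under the strap end; origin at the centre of its pressing face, 61 to 62 mm above the bench while released (3 to 4 mm over the pump body). It is on a spring and presses about 12 N on the pump body when the lever is fully down
- pump_body: aluminium pump casting, loose, 0.45 kg: flange 110 x 70 x 12 mm with a round turret 54 mm diameter on it, 40 mm tall in all, top 58 mm above the bench, a short side port along own +x. Origin at the centre of its underside, z up. It sits in the dowels with about 1.5 mm play
- parts_tray: green steel tray fixed on the bench, 190 x 130 x 35 mm, screws and copper rings in it; origin at the centre of its underside
- hose_tail: brass hose tail standing loose on the plate, 28 mm diameter, 36 mm tall; origin at the centre of its underside
- socket: steel socket standing loose on the plate, 28 mm diameter, 36 mm tall; origin at the centre of its underside
- spray_can: black spray can with a red band, steel dome and white nozzle, 66 mm diameter, 186 mm tall; origin at the centre of its underside
- fuel_cap: red plastic filler cap, 68 mm diameter, 42 mm tall; origin at the centre of its underside
- ply_tile: white-faced plywood tile, 110 x 140 x 8 mm, flat on the bench; origin at the centre of its underside
- spanner: steel spanner lying on the bench, 190 mm long along own x, about 10 mm thick; origin at the middle of its underside
There are look-alikes about, which are no part of the job. What is meant by the pump_body is not brown or pink, and is the larger of those in its own colour.

How it is judged:
By the outcome, as a careful person would: the job done as asked, in the order asked, and still so for the second after the job is handed in, with the robot touching nothing.
It also fails if it takes over 58 s, if anything falls off the work surface, if the arm or the gripper's body presses on something with over 40 N, if the wrist force passes 120 N, or if a joint passes its speed limit or range.

## Working session

There is one attempt and no reset: what is moved stays moved. The work goes in short steps, Python scripts to look and compute and a shell command to move; the robot and the scene stay as the last step left them, time stands still between calls to the robot, and variables do not carry over. Pictures are saved under pics/ and viewed, about 8 in all and at most 12, crops included, and the job is handed in when it is done.

```bash
mkdir -p pics; ls
python3 - <<'E'
from rig import robot
import cv2, numpy as np
for c in("scene","top"):
    im=robot.snapshot(c); cv2.imwrite(f"pics/{c}0.png",im)
    m=robot.camera_model(c); print(c,m["fx"],m["cx"],m["cy"],np.round(m["extrinsics"],3).tolist())
    for t in ("strap_pivot","strap_end","lever_pivot","lever_press","pad","pump_body","fixture","hose_tail","socket","spray_can","fuel_cap","parts_tray"):
        print(t,[(np.round(d["centre"],3).tolist(),round(d["p"],2)) for d in robot.place_of(c,t)])
s=robot.read_state();print(s["time_s"],s["tcp_pos"],s["orientation"],s["wrist_force"],s["opening"])
E
```

```text
pics
scene 457.54267516746614 325.18118125231814 201.66128326816622 [[-0.584, 0.522, -0.622, 1.338], [0.812, 0.369, -0.453, 0.584], [-0.007, -0.769, -0.639, 0.956], [0.0, 0.0, 0.0, 1.0]]
strap_pivot [([0.448, 0.115, 0.083], 0.63), ([0.533, 0.074, 0.087], 0.59), ([0.548, 0.12, 0.003], 0.2)]
strap_end [([0.445, 0.115, 0.082], 0.55)]
lever_pivot [([0.533, 0.067, 0.106], 0.66), ([0.556, 0.165, 0.019], 0.6), ([0.781, 0.019, -0.003], 0.29)]
lever_press [([0.576, 0.039, 0.2], 0.85)]
pad []
pump_body [([0.506, 0.344, 0.003], 0.89), ([0.78, 0.239, 0.004], 0.85), ([0.556, 0.167, 0.02], 0.63), ([0.778, 0.019, -0.003], 0.31)]
fixture [([0.545, 0.122, 0.003], 0.94), ([0.499, -0.473, 0.002], 0.58)]
hose_tail [([0.595, 0.051, 0.016], 0.46)]
socket [([0.479, 0.189, 0.019], 0.44)]
spray_can [([0.78, 0.022, -0.006], 0.79), ([0.271, 0.295, 0.003], 0.53)]
fuel_cap [([0.587, 0.466, 0.0], 0.58)]
parts_tray [([0.542, -0.193, -0.003], 0.58)]
top 470.4357843737664 313.18910720468256 198.80747874845198 [[0.019, -0.992, 0.123, 0.337], [-1.0, -0.02, -0.009, 0.001], [0.011, -0.123, -0.992, 1.613], [0.0, 0.0, 0.0
[... 169 characters left out ...]
ver_press [([0.577, 0.045, 0.195], 0.76), ([0.546, 0.127, 0.004], 0.72)]
pad [([0.544, -0.186, 0.004], 0.35)]
pump_body [([0.501, 0.347, 0.002], 0.82), ([0.555, 0.167, 0.014], 0.76), ([0.781, 0.241, -0.002], 0.71), ([0.339, 0.087, -0.002], 0.58)]
fixture [([0.543, 0.127, 0.003], 0.78), ([0.582, 0.043, 0.2], 0.41)]
hose_tail [([0.478, 0.19, 0.015], 0.32)]
socket [([0.478, 0.192, 0.017], 0.6)]
spray_can [([0.776, 0.023, 0.0], 0.81)]
fuel_cap [([0.591, 0.467, -0.003], 0.85)]
parts_tray [([0.477, 0.19, 0.015], 0.64), ([0.542, -0.188, 0.002], 0.59)]
1.3 [ 0.14502118 -0.53051468  0.22661539] [-3.11357791e+00 -4.17815335e-01  7.71705831e-06] [-0.29796764 -0.73227672 -0.03153096] 0.09313026571824999
```

View pics/scene0.png

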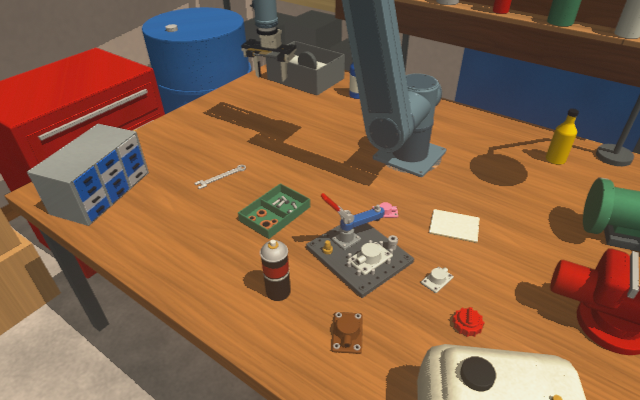

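View pics/top0.png

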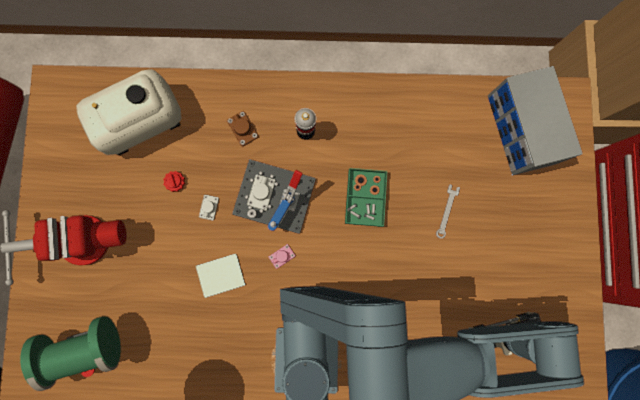

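Run:
```python
import cv2,numpy as np
a=cv2.imread("pics/scene0.png")[180:300,290:460]; b=cv2.imread("pics/top0.png")[150:250,190:330]
a=cv2.resize(a,(680,480),interpolation=cv2.INTER_CUBIC); cv2.imwrite("pics/crop_s.png",a)
P=np.array([.530,.0695]);F=np.array([.5445,.1245]);B=np.array([.5555,.167]);E=np.array([.4435,.1175]);L=np.array([.5765,.042])
for n,v in(("P->B",B-P),("P->F",F-P),("P->E",E-P),("L->P",P-L)):print(n,np.linalg.norm(v),np.degrees(np.arctan2(v[1],v[0])))
```

```text
P->B 0.10077946219344494 75.3432488842396
P->F 0.05687925808236249 75.2308014697084
P->E 0.09892547700162989 150.97352342910662
L->P 0.05402314318882232 149.40002130679105
```

View pics/crop_s.png

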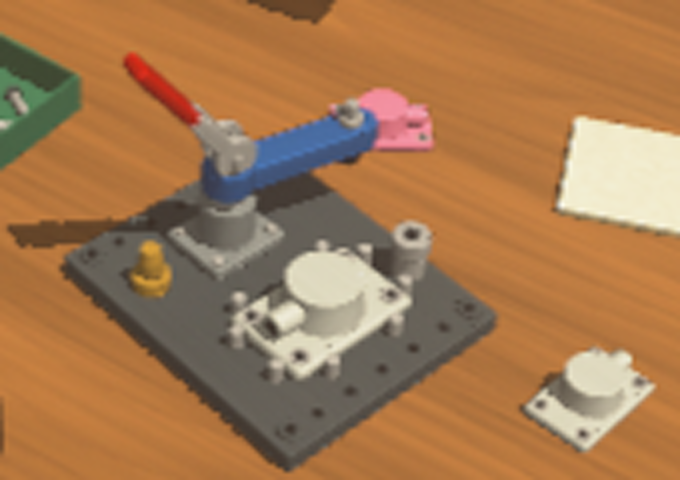

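The pump body is the larger light aluminium casting, seated in the dowels on the plate at scene (370,255). Its look-alikes are the small aluminium one (437,278), the brown one (347,330) and the pink one (388,211). The crop confirms this. The strap is swung out at about 151° (swing about 1.32) and the lever is up. The socket and hose tail stand on the plate, well below strap height.

```bash
python3 -m pendant '[[255,0.8,-0.94,0,0],[255,0.8,-0.94,0,0],[255,0.8,-0.94,0,0],[255,0.8,-0.94,0,0],[255,0.8,-0.94,0,0],[255,0.8,-0.94,0,0],[255,0.8,-0.94,0,0],[255,0.8,-0.94,0,0]]' 10; python3 -m pendant '[[255,0.8,-0.94,0,0],[255,0.8,-0.94,0,0],[255,0.8,-0.94,0,0],[255,0.8,-0.94,0,0],[255,0.8,-0.94,0,0],[255,0.8,-0.94,0,0],[255,0.8,-0.94,0,0]]'
```

```text
time_s: 2.1
tcp_pos: [0.2502, -0.3059, 0.2268]
orientation: [3.113, 0.417, 0.0]
wrist_force: [0.8, 0.6, -0.5]
opening: 0.0335
time_s: 2.8
tcp_pos: [0.3419, -0.1103, 0.2269]
orientation: [3.113, 0.418, 0.001]
wrist_force: [-0.8, -0.1, 0.3]
opening: 0.0004
```

```bash
python3 -m pendant '[[255,0.8,-0.94,0,0],[255,0.8,-0.94,0,0],[255,0.8,-0.94,0,0],[255,0.8,-0.94,0,0],[255,0.8,-0.94,0,0],[255,0.8,-0.94,0,0],[255,0,0,0,-1],[255,0,0,0,-1]]'; python3 -m pendant '[[255,0,0,0,-1],[255,0,0,0,-1],[255,0,0,0,-1],[255,0,0,0,-1],[255,0,0,0,-1],[255,0,0,0,-1],[255,0,0,0,-1],[255,0,0,0,-1]]';python3 -m pendant '[[255,0,0,0,-1],[255,0,0,0,-1],[255,0,0,0,-1],[255,0,0,0,-1],[255,0,0,0,-1],[255,0,0,0,-1],[255,0,0,0,-1],[255,0,0,0,-1]]';python3 -m pendant '[[255,0,0,0,-1],[255,0,0,0,-1],[255,0,0,0,-1],[255,0,0,0,-1],[255,0,0,0,-1],[255,0,0,0,-1],[255,0,0,0,-1],[255,0,0,0,-1]]'; python3 -m pendant '[[255,0,0,0,-1],[255,0,0,0,0]]'
cat > h.py <<'E'
from rig import robot
import numpy as np
from scipy.spatial.transform import Rotation as R
P=np.array([.530,.0695])
def st():
    s=robot.read_state();r=R.from_rotvec(s["orientation"]).as_matrix();p=np.array(s["tcp_pos"])
    psi=np.degrees(np.arctan2(r[1,0],r[0,0]))
    print("t",s["time_s"],"tcp",p.round(4),"psi",psi.round(1),"z",r[:,2].round(3),"F",np.round(s["wrist_force"],1),"q",np.round(s["joint_positions"],2))
    d=r.T@(np.r_[P,.085]-p); print("pivot in tool axes (mm)",(d*1000).round(1),"units",(d/.025).round(2)); return s,p,r
if __name__=="__main__": st()
E
python3 h.py
```

```text
time_s: 3.6
tcp_pos: [0.4202, 0.0573, 0.2266]
orientation: [-3.063, -0.697, 0.0]
wrist_force: [-1.3, -0.2, -0.3]
opening: 0.0006
time_s: 4.4
tcp_pos: [0.4201, 0.0562, 0.2268]
orientation: [2.642, 1.699, 0.0]
wrist_force: [0.0, -0.5, -0.2]
opening: 0.0007
time_s: 5.2
tcp_pos: [0.4201, 0.0562, 0.2268]
orientation: [1.902, 2.5, 0.0]
wrist_force: [-0.7, 0.1, -0.2]
opening: 0.0004
time_s: 6.0
tcp_pos: [0.42, 0.0562, 0.2267]
orientation: [0.932, 3.0, 0.0]
wrist_force: [-0.1, -0.1, -0.8]
opening: 0.0005
time_s: 6.2
tcp_pos: [0.42, 0.0562, 0.2267]
orientation: [0.804, 3.037, 0.0]
wrist_force: [0.1, -0.4, -0.5]
opening: 0.0006
t 6.2 tcp [0.42   0.0562 0.2267] psi 150.3 z [ 0. -0. -1.] F [ 0.1 -0.4 -0.5] q [-0.13  0.03  1.81  0.    1.3  -1.18]
pivot in tool axes (mm) [-88.9  66.  141.8] units [-3.56  2.64  5.67]
```

```bash
python3 -m pendant '[[255,0,0,0.8,0],[255,0,0,0.8,0],[255,0,0,0.8,0],[255,0,0,0.8,0],[255,0,0,0.8,0],[255,0,0,0.8,0],[255,0,0,0.75,0],[255,0,0,0,0]]'; python3 -m pendant '[[255,0,0.3,0,0],[255,0,0.3,0,0],[255,0,0.3,0,0],[255,0,0,0,0]]'
python3 - <<'E'
from h import *
import cv2
st()
a=robot.snapshot("scene");cv2.imwrite("pics/s1.png",cv2.resize(a[130:290,280:480],(800,640)[:2],interpolation=cv2.INTER_CUBIC)[:600])
E
```

```text
time_s: 7.0
tcp_pos: [0.4183, 0.0564, 0.0861]
orientation: [-0.808, -3.031, 0.001]
wrist_force: [-1.3, -0.3, 1.1]
opening: 0.0007
time_s: 7.4
tcp_pos: [0.4324, 0.0767, 0.0887]
orientation: [0.804, 3.035, 0.001]
wrist_force: [0.4, 0.3, 0.7]
opening: 0.0001
t 7.4 tcp [0.4324 0.0767 0.0887] psi 150.3 z [ 0.002  0.    -1.   ] F [0.4 0.3 0.7] q [-0.08  0.21  1.98  0.    0.95 -1.13]
pivot in tool axes (mm) [-88.3  42.    3.9] units [-3.53  1.68  0.16]
```

View pics/s1.png

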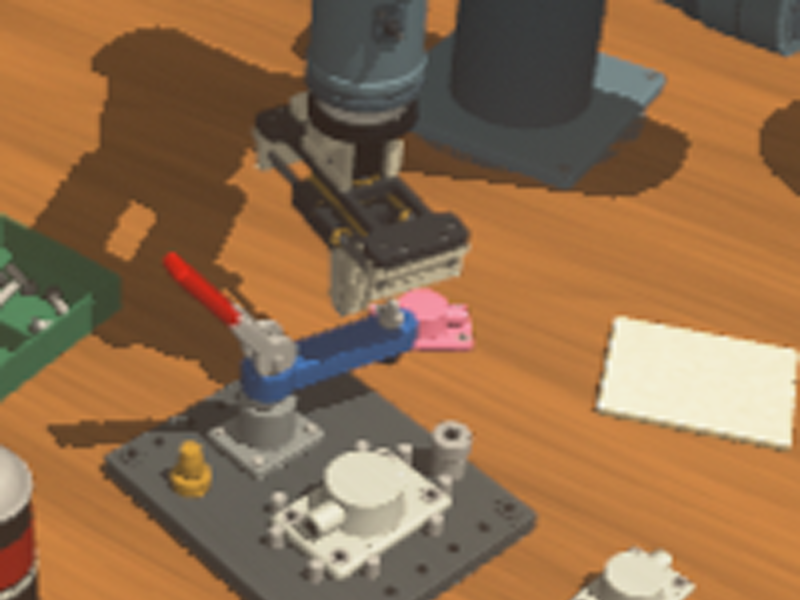

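The finger stands behind the strap with a gap of about 10 mm and clear of everything. Next I push it round an arc about the pivot.

```bash
python3 -m pendant '[[255,0,0.2,0,0],[255,0,0.2,0,0],[255,0.09,0.25,0,0.8],[255,0.09,0.25,0,0.8],[255,0.09,0.25,0,0.8],[255,0.09,0.25,0,0.8],[255,0.09,0.25,0,0.8],[255,0,0,0,0]]'; python3 h.py;python3 -m pendant '[[255,0.09,0.25,0,0.8],[255,0.09,0.25,0,0.8],[255,0.09,0.25,0,0.8],[255,0.09,0.25,0,0.8],[255,0.09,0.25,0,0.8],[255,0.09,0.25,0,0.8],[255,0,0,0,0]]'
python3 - <<'E'
from h import *
st()
for c in("scene","top"):
    robot.snapshot(c)
    for t in ("strap_end","lever_press"):
        for d in robot.place_of(c,t)[:2]:
            v=np.array(d["centre"][:2])-P; print(c,t,np.round(d["centre"],3),round(d["p"],2),np.degrees(np.arctan2(v[1],v[0])).round(1),np.hypot(*v).round(3))
E
```

```text
time_s: 8.25
tcp_pos: [0.4466, 0.1164, 0.0879]
orientation: [1.321, 2.85, 0.0]
wrist_force: [-0.7, 0.1, -0.1]
opening: 0.0004
t 8.25 tcp [0.4466 0.1164 0.0879] psi 130.3 z [ 0.  0. -1.] F [-0.7  0.1 -0.1] q [ 0.01  0.25  1.93  0.    0.96 -0.69]
pivot in tool axes (mm) [-89.7  33.3   2.9] units [-3.59  1.33  0.12]
time_s: 8.95
tcp_pos: [0.4719, 0.1464, 0.0878]
orientation: [-1.883, -2.515, 0.0]
wrist_force: [0.3, 0.6, 0.2]
opening: 0.0006
t 8.95 tcp [0.4719 0.1464 0.0878] psi 106.4 z [-0.  0. -1.] F [0.3 0.6 0.2] q [ 0.07  0.3   1.85  0.    0.99 -0.21]
pivot in tool axes (mm) [-90.2  34.1   2.7] units [-3.61  1.36  0.11]
scene strap_end [0.5   0.164 0.084] 0.88 107.7 0.099
scene lever_press [0.543 0.011 0.196] 0.56 -77.6 0.059
top lever_press [0.55  0.018 0.198] 0.55 -69.2 0.056
top lever_press [0.527 0.068 0.085] 0.21 -154.8 0.004
```

```bash
python3 -m pendant '[[255,0.09,0.25,0,0.8],[255,0.09,0.25,0,0.8],[255,0.09,0.25,0,0.8],[255,0.09,0.25,0,0.8],[255,0.09,0.25,0,0.8],[255,0.09,0.25,0,0.8],[255,0,0,0,0]]'; python3 h.py; python3 -m pendant '[[255,0.04,0.12,0,0.4],[255,0.04,0.12,0,0.4]]'; python3 h.py
```

```text
time_s: 9.95
tcp_pos: [0.5076, 0.1636, 0.0879]
orientation: [2.366, 2.067, 0.0]
wrist_force: [-0.3, 0.6, 0.0]
opening: 0.0006
t 9.95 tcp [0.5076 0.1636 0.0879] psi 82.3 z [ 0.  0. -1.] F [-0.3  0.6  0. ] q [0.1  0.36 1.76 0.   1.02 0.24]
pivot in tool axes (mm) [-90.3  34.8   2.9] units [-3.61  1.39  0.11]
time_s: 10.15
tcp_pos: [0.5126, 0.1648, 0.0878]
orientation: [-2.434, -1.984, 0.002]
wrist_force: [-2.0, 0.4, 0.8]
opening: 0.0003
t 10.15 tcp [0.5126 0.1648 0.0878] psi 78.4 z [-0.001  0.    -1.   ] F [-2.   0.4  0.8] q [0.1  0.37 1.74 0.   1.03 0.31]
pivot in tool axes (mm) [-89.8  36.3   2.7] units [-3.59  1.45  0.11]
```

```bash
for i in 1; do python3 -m pendant '[[255,0.02,0.07,0,0.3],[255,0.01,0.07,0,0.3]]'|grep -E "tcp|force"; python3 -m pendant '[[255,0,0.06,0,0],[255,0,0,0,0]]'|grep -E "tcp|force"; python3 -m pendant '[[255,0,0.06,0,0],[255,0,0,0,0]]'|grep -E "tcp|force"; done; python3 h.py
```

```text
tcp_pos: [0.5165, 0.1649, 0.0878]
wrist_force: [-1.2, 1.6, 0.3]
tcp_pos: [0.5186, 0.1643, 0.0879]
wrist_force: [-1.0, 1.0, -0.0]
tcp_pos: [0.5201, 0.1639, 0.0879]
wrist_force: [-0.6, 0.2, 0.4]
t 10.75 tcp [0.5201 0.1639 0.0879] psi 75.3 z [ 0. -0. -1.] F [-0.6  0.2  0.4] q [ 0.1   0.38  1.73 -0.    1.03  0.36]
pivot in tool axes (mm) [-88.8  33.5   2.9] units [-3.55  1.34  0.12]
```

```bash
python3 -m pendant '[[255,0,0.04,0,0],[255,0,0,0,0]]'|grep -E "tcp|force"; python3 -m pendant '[[255,0,0.04,0,0],[255,0,0,0,0]]'|grep -E "tcp|force"; python3 -m pendant '[[255,0,0.04,0,0],[255,0,0,0,0]]'|grep -E "tcp|force"; python3 h.py
python3 - <<'E'
from h import *
for c in("scene","top"):
  for k in range(2):
    robot.snapshot(c)
    for t in ("strap_end","lever_press","lever_pivot"):
        for d in robot.place_of(c,t)[:1]:
            v=np.array(d["centre"][:2])-P; print(c,t,np.round(d["centre"],3),round(d["p"],2),np.degrees(np.arctan2(v[1],v[0])).round(1),np.hypot(*v).round(3))
E
```

```text
tcp_pos: [0.5211, 0.1637, 0.0879]
wrist_force: [-2.0, 0.5, -0.5]
tcp_pos: [0.5221, 0.1634, 0.0879]
wrist_force: [-0.6, 1.2, 0.1]
tcp_pos: [0.523, 0.1632, 0.0879]
wrist_force: [-0.7, 1.1, 0.4]
t 11.35 tcp [0.523  0.1632 0.0879] psi 75.3 z [ 0.  0. -1.] F [-0.7  1.1  0.4] q [0.1  0.39 1.72 0.   1.03 0.36]
pivot in tool axes (mm) [-88.8  30.5   2.9] units [-3.55  1.22  0.12]
scene strap_end [0.556 0.163 0.082] 0.55 74.2 0.097
scene lever_press [0.51  0.008 0.198] 0.72 -107.9 0.065
scene lever_pivot [0.53  0.068 0.107] 0.87 -67.4 0.001
scene strap_end [0.56  0.167 0.084] 0.97 73.1 0.102
scene lever_press [0.513 0.012 0.198] 0.59 -106.9 0.06
scene lever_pivot [0.531 0.071 0.11 ] 0.67 52.4 0.002
top strap_end [0.556 0.166 0.086] 0.46 75.2 0.1
top lever_press [0.516 0.015 0.195] 0.78 -104.5 0.057
top strap_end [0.553 0.167 0.085] 0.44 76.6 0.1
top lever_press [0.514 0.018 0.196] 0.52 -106.8 0.054
top lever_pivot [0.53  0.071 0.109] 0.69 101.9 0.002
```

```bash
python3 -m pendant '[[255,0,0.04,0,0],[255,0,0,0,0]]'|grep -E "tcp|force"; python3 -m pendant '[[255,0,0.03,0,0],[255,0,0,0,0]]'|grep -E "tcp|force"; python3 -m pendant '[[255,0,0.03,0,0],[255,0,0,0,0]]'|grep -E "tcp|force"
```

```text
tcp_pos: [0.5237, 0.163, 0.0879]
wrist_force: [-1.3, 1.9, 1.0]
tcp_pos: [0.5238, 0.163, 0.0879]
wrist_force: [-4.1, 2.8, 2.8]
tcp_pos: [0.5239, 0.163, 0.0878]
wrist_force: [-6.5, 3.8, 3.9]
```

The strap is on its stop: the TCP stalled while the force rose to about 7 N. I back off and lift clear.

```bash
python3 -m pendant '[[255,0,-0.4,0,0],[255,0,-0.6,0,0],[255,0,0,-0.8,0],[255,0,0,-0.9,0],[255,0,0,-0.9,0],[255,0,0,-0.9,0],[255,0,0,-0.9,0],[255,0,0,-0.9,0]]'|grep -E "tcp|force"; python3 -m pendant '[[255,0,0,-0.4,0],[255,0,0,0,0]]'|grep tcp
python3 - <<'E'
from h import *
s,p,r=st()
for a in (90,80,70,60,50,40,30,20,10,8.4):
    a_=np.radians(a); u=-r[:2,0]  # tool -x = lever direction
    w=.1002*np.cos(a_)-.0075; z=.109+.1002*np.sin(a_)+.008
    t=np.r_[P+u*w,z]; print(a,"target",t.round(4),"units from here",(r.T@(t-p)/.025).round(2))
for k in range(3):
  for c in("scene","top"):
    robot.snapshot(c)
    for t in ("strap_end","lever_press","lever_pivot"):
        for d in robot.place_of(c,t)[:1]:
            v=np.array(d["centre"][:2])-P; print(c,t,np.round(d["centre"],3),round(d["p"],2),np.degrees(np.arctan2(v[1],v[0])).round(1),np.hypot(*v).round(3))
E
```

```text
tcp_pos: [0.5014, 0.1685, 0.2215]
wrist_force: [0.4, -0.7, -0.7]
tcp_pos: [0.5022, 0.1688, 0.2318]
t 13.75 tcp [0.5022 0.1688 0.2318] psi 75.3 z [ 0.004  0.    -1.   ] F [ 0.1  0.2 -1.3] q [ 0.11  0.22  1.58 -0.    1.34  0.37]
pivot in tool axes (mm) [-89.2  51.6 146.9] units [-3.57  2.06  5.88]
90 target [0.5319 0.0768 0.2172] units from here [-3.26  2.08  0.59]
80 target [0.5275 0.0599 0.2157] units from here [-3.96  2.08  0.65]
70 target [0.5232 0.0436 0.2112] units from here [-4.63  2.08  0.83]
60 target [0.5192 0.0283 0.2038] units from here [-5.27  2.08  1.12]
50 target [0.5155 0.0145 0.1938] units from here [-5.84  2.08  1.52]
40 target [0.5124 0.0025 0.1814] units from here [-6.33  2.08  2.02]
30 target [ 0.5099 -0.0072  0.1671] units from here [-6.73  2.08  2.59]
20 target [ 0.508  -0.0143  0.1513] units from here [-7.03  2.07  3.22]
10 target [ 0.5068 -0.0187  0.1344] units from here [-7.21  2.07  3.9 ]
8.4 target [ 0.5067 -0.0191  0.1316] units from here [-7.23  2.07  4.01]
scene strap_end [0.561 0.168 0.083] 0.83 72.3 0.103
scene lever_press [0.511 0.01  0.197] 0.95 -108.0 0.063
scene lever_pivot [0.53  0.068 0.108] 0.81 -82.4 0.002
top strap_end [0.557 0.168 0.084] 0.46 74.4 0.102
top lever_press [0.513 0.017 0.197] 0.69 -107.9 0.055
top lever_pivot [0.528 0.072 0.111] 0.7 133.6 0.003
scene strap_end [0.556 0.165 0.083] 0.75 74.7 0.099
scene lever_press [0.511 0.011 0.197] 0.84 -108.2 0.061
scene lever_pivot [0.53  0.069 0.108] 0.85 -78.7 0.001
top strap_end [0.556 0.167 0.086] 0.75 74.9 0.101
top lever_press [ 0.775  0.022 -0.   ] 0.59 -11.1 0.25
scene strap_end [0.557 0.168 0.082] 0.84 74.6 0.103
scene lever_press [0.508 0.009 0.199] 0.6 -109.9 0.065
scene lever_pivot [0.532 0.065 0.106] 0.88 -64.0 0.005
top strap_end [0.556 0.165 0.086] 0.63 74.5 0.099
top lever_press [0.515 0.015 0.199] 0.62 -105.5 0.057
top lever_pivot [0.526 0.071 0.111] 0.67 159.8 0.004
```

```bash
python3 -m pendant '[[255,-0.7,0.4,0,0],[255,-0.7,0.4,0,0],[255,-0.7,0.4,0,0],[255,-0.7,0.4,0.2,0],[255,-0.7,0.4,0.25,0],[255,-0.4,0.08,0.2,0],[255,0,0,0,0],[255,0,0,0,0]]'
python3 - <<'E'
from h import *
import cv2
st()
a=robot.snapshot("scene");cv2.imwrite("pics/s2.png",cv2.resize(a[130:280,280:480],(800,600),interpolation=cv2.INTER_CUBIC))
E
```

```text
time_s: 15.75
tcp_pos: [0.5263, 0.0618, 0.2142]
orientation: [-2.488, -1.918, 0.0]
wrist_force: [0.0, -0.3, -0.7]
opening: 0.0007
t 15.75 tcp [0.5263 0.0618 0.2142] psi 75.3 z [-0.     0.001 -1.   ] F [ 0.  -0.3 -0.7] q [-0.09  0.23  1.6   0.    1.31  0.16]
pivot in tool axes (mm) [  8.4   1.6 129.2] units [0.33 0.07 5.17]
```

View pics/s2.png

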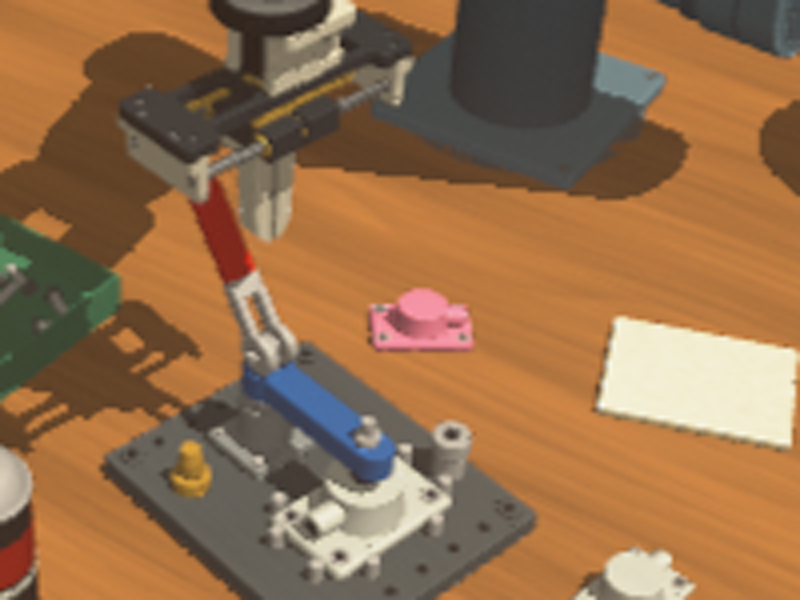

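The strap (blue, 270–390, 365–470) lies over the turret. The lever is up and the finger is on its strap side. Next I push along the lever's arc.

```bash
python3 -m pendant '[[255,-0.35,0.06,0.06,0],[255,-0.34,0,0.08,0],[255,-0.33,0,0.13,0],[255,-0.31,0,0.16,0],[255,-0.29,0,0.19,0],[255,-0.28,0,0.21,0]]'|grep -E "tcp|force"; python3 -m pendant '[[255,-0.25,0,0.24,0],[255,-0.24,0,0.26,0],[255,-0.21,0,0.28,0],[255,-0.19,0,0.29,0]]'|grep -E "tcp|force";  python3 h.py
```

```text
tcp_pos: [0.5159, 0.0147, 0.1932]
wrist_force: [0.1, 2.6, 2.1]
tcp_pos: [0.5102, -0.0069, 0.166]
wrist_force: [0.3, 2.7, 2.3]
t 16.8 tcp [ 0.5102 -0.0069  0.166 ] psi 75.3 z [-0.  0. -1.] F [0.3 2.7 2.3] q [-0.23  0.24  1.72  0.    1.18  0.02]
pivot in tool axes (mm) [78.9 -0.3 81. ] units [ 3.16 -0.01  3.24]
```

```bash
python3 -m pendant '[[255,-0.16,0,0.31,0],[255,-0.14,0,0.32,0],[255,-0.11,0,0.33,0]]'|grep -E "tcp|force"; python3 -m pendant '[[255,-0.04,0,0.15,0],[255,0,0,0.0,0]]'|grep -E "tcp|force"; python3 -m pendant '[[255,-0.03,0,0.1,0],[255,0,0,0.0,0]]'|grep -E "tcp|force"; python3 h.py
```

```text
tcp_pos: [0.5077, -0.0164, 0.1419]
wrist_force: [0.6, 3.3, 1.9]
tcp_pos: [0.5072, -0.0176, 0.1381]
wrist_force: [-0.7, -1.0, -0.6]
tcp_pos: [0.5073, -0.0182, 0.1363]
wrist_force: [-0.3, 0.5, 0.2]
t 17.5 tcp [ 0.5073 -0.0182  0.1363] psi 75.3 z [-0. -0. -1.] F [-0.3  0.5  0.2] q [-0.26  0.27  1.76 -0.    1.11  0.  ]
pivot in tool axes (mm) [90.6 -0.3 51.3] units [ 3.62 -0.01  2.05]
```

```bash
python3 -m pendant '[[255,0,0,0.06,0],[255,0,0,0.0,0]]'|grep -E "tcp|force"; python3 -m pendant '[[255,0,0,0.06,0],[255,0,0,0.0,0]]'|grep -E "tcp|force"; python3 -m pendant '[[255,0,0,0.04,0],[255,0,0,0.0,0]]'|grep -E "tcp|force"; python3 -m pendant '[[255,0,0,0.04,0],[255,0,0,0.0,0]]'|grep -E "tcp|force"
```

```text
tcp_pos: [0.5073, -0.0183, 0.135]
wrist_force: [-0.2, 0.3, 2.1]
tcp_pos: [0.5074, -0.0184, 0.1334]
wrist_force: [-0.3, -2.0, 1.3]
tcp_pos: [0.5075, -0.0183, 0.1324]
wrist_force: [-0.9, -0.6, 2.4]
tcp_pos: [0.5075, -0.0182, 0.1314]
wrist_force: [0.3, -2.3, 3.0]
```

```bash
python3 -m pendant '[[255,0,0,0.04,0],[255,0,0,0.0,0]]'|grep -E "tcp|force"; python3 -m pendant '[[255,0,0,0.03,0],[255,0,0,0.0,0]]'|grep -E "tcp|force"; python3 -m pendant '[[255,0,0,0.03,0],[255,0,0,0.0,0]]'|grep -E "tcp|force"
```

```text
tcp_pos: [0.5076, -0.0182, 0.131]
wrist_force: [-2.2, -0.7, 6.8]
tcp_pos: [0.5077, -0.0183, 0.1308]
wrist_force: [-2.7, -2.1, 11.6]
tcp_pos: [0.5078, -0.0183, 0.1307]
wrist_force: [-3.9, -0.7, 15.2]
```

The lever is on its stop: the tip stalled within 1 mm of the predicted height, at 15 N. Now I retreat straight up and away.

```bash
python3 -m pendant '[[255,0,0,-0.2,0],[255,0,0,-0.5,0],[255,0,0,-0.9,0],[255,0,0,-0.9,0],[255,0,0,-0.9,0],[255,0,0,-0.9,0],[255,0,0,-0.9,0],[255,0,0,0,0]]'|grep -E "tcp|force"; python3 -m pendant '[[255,-0.9,-0.9,0,0],[255,-0.9,-0.9,0,0],[255,-0.9,-0.9,0,0],[255,-0.9,-0.9,0,0],[255,-0.9,-0.9,0,0],[255,0,0,0,0],[255,0,0,0,0]]'|grep -E "tcp|force"
python3 - <<'E'
from h import *
import cv2
for c in("scene","top"):
  for k in range(2):
    im=robot.snapshot(c)
    for t in ("strap_end","lever_press","lever_pivot","pump_body","hose_tail","socket"):
        for d in robot.place_of(c,t)[:(3 if t=="pump_body" else 1)]:
            v=np.array(d["centre"][:2])-P; print(c,t,np.round(d["centre"],3),round(d["p"],2),np.degrees(np.arctan2(v[1],v[0])).round(1),np.hypot(*v).round(3))
  y,x=((160,290) if c=="scene" else (140,200))
  cv2.imwrite(f"pics/end_{c}.png",cv2.resize(im[y:y+135,x:x+180],(800,600),interpolation=cv2.INTER_CUBIC))
E
```

```text
tcp_pos: [0.509, -0.0181, 0.2622]
wrist_force: [-1.1, -0.9, 0.8]
tcp_pos: [0.3697, -0.0982, 0.2585]
wrist_force: [0.8, -0.0, 0.3]
scene strap_end [0.558 0.167 0.075] 0.66 74.0 0.102
scene lever_press [ 0.498 -0.037  0.125] 0.77 -106.8 0.111
scene lever_pivot [0.53  0.069 0.11 ] 0.79 -108.4 0.001
scene pump_body [0.553 0.166 0.025] 0.84 76.4 0.099
scene pump_body [0.503 0.348 0.001] 0.67 95.6 0.28
scene pump_body [0.783 0.241 0.006] 0.67 34.2 0.306
scene socket [0.48  0.191 0.021] 0.45 112.3 0.131
scene strap_end [0.557 0.165 0.076] 0.88 74.4 0.099
scene lever_press [ 0.497 -0.035  0.124] 0.57 -107.6 0.109
scene lever_pivot [0.53  0.069 0.108] 0.6 -98.1 0.001
scene pump_body [0.782 0.242 0.003] 0.85 34.5 0.305
scene pump_body [0.558 0.168 0.017] 0.83 74.2 0.102
scene pump_body [ 0.341  0.093 -0.   ] 0.69 173.0 0.19
scene hose_tail [0.595 0.051 0.018] 0.51 -15.9 0.067
scene socket [ 0.498 -0.035  0.124] 0.66 -107.1 0.11
top strap_end [0.555 0.166 0.084] 0.87 75.3 0.099
top lever_press [0.527 0.073 0.108] 0.65 131.5 0.005
top lever_pivot [0.528 0.071 0.111] 0.78 142.3 0.003
top pump_body [ 0.342  0.09  -0.001] 0.77 173.9 0.189
top pump_body [0.782 0.24  0.002] 0.73 34.1 0.304
top pump_body [0.5   0.347 0.002] 0.59 96.2 0.279
top hose_tail [0.599 0.05  0.018] 0.51 -15.9 0.071
top socket [0.478 0.19  0.017] 0.45 113.2 0.131
top strap_end [0.555 0.165 0.078] 0.58 75.1 0.099
top lever_press [ 0.505 -0.033  0.124] 0.88 -103.6 0.105
top lever_pivot [0.525 0.071 0.112] 0.91 166.8 0.005
top pump_body [0.555 0.164 0.019] 0.89 75.3 0.098
top pump_body [ 0.5    0.348 -0.   ] 0.79 96.2 0.28
top pump_body [ 0.778  0.238 -0.   ] 0.71 34.1 0.3
top hose_tail [ 0.273  0.297 -0.   ] 0.48 138.5 0.343
```

View pics/end_scene.png

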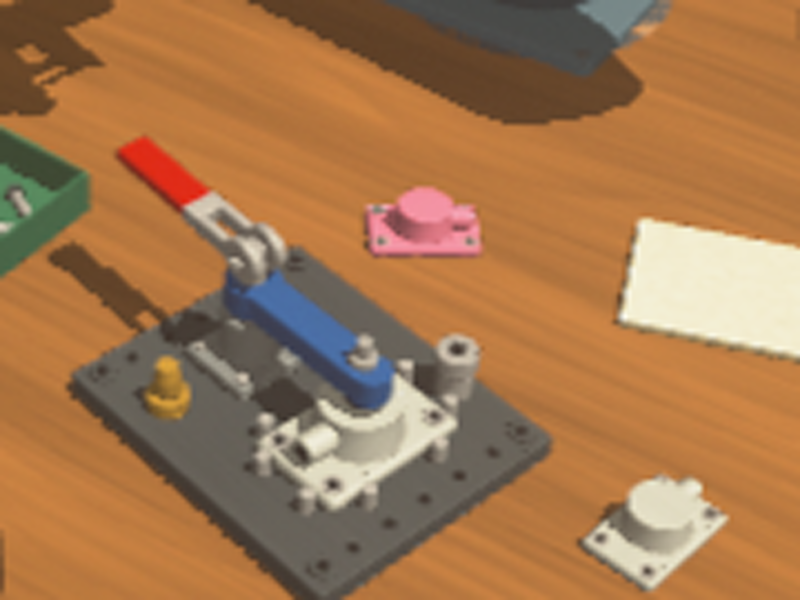

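View pics/end_top.png

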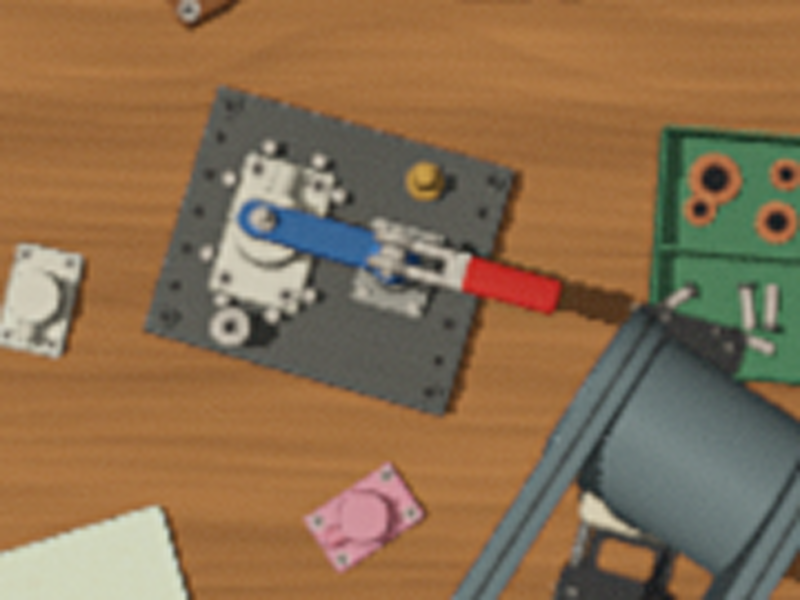

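The strap lies along the plate over the casting and the lever is down. The grip face measures 0.124 m, where the stop predicts 0.124. The casting is in its dowels and the loose things are where they were, so I hand the job in.

```bash
python3 -c "
from rig import robot
print(robot.read_state()['time_s'], robot.close_job())"
```

```text
the job is handed in; nothing more can be done
21.8 None
```

The casting is clamped and the job is handed in at 21.8 s of the 58 s allowed.

**What I did:** With the fingers shut, I pushed the strap round with the outside of a finger while the lever was still up. It stopped on its stop, with the finger stalled at about 7 N. I then pushed the red lever down along its arc with the fingertip. It stalled on its stop at about 15 N, within 1 mm of the predicted height. After that I lifted the hand straight up and moved it well clear.

**Last checks:**
- **Strap:** it points at 74–75°, against 75.3° measured for the plate's own +y. Its end is lowered to about 0.076–0.078 m.
- **Lever:** the grip face is at 0.124–0.125 m, where 0.124 m is expected fully down.
- **Casting and loose things:** the casting is still in its dowels within measuring error. The hose tail and socket also read as before. The tray, tile and look-alikes look undisturbed in the pictures.
- **Robot:** wrist force is about 0 and nothing is touched.

**Disagreements:**
- One top-view reading put the strap end at 0.084 m, as if still released. The other three readings gave 0.075–0.078 m.
- Before the push, the networks put the lever's press point about 10 mm further from the axis than a fully released lever would have it.
- A few other network readings were plain mislabels, which I ignored.
- The pad's pressure itself could not be measured. It is inferred from the lever being on its stop.

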